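# Shift a bench drive unit into third gear

### The job

Shift the bench drive unit into third gear: with closed fingertips or the outside of the fingers, push the red-knobbed lever by the side of its knob along the H-shaped gate - to the middle if it is not there, across to the right, then forward (away from the robot's side) fully home in the slot marked with three dots. Do not grip the knob between the fingers, keep the lever out of the fourth slot (four dots), and leave all pots, bottles, the beaker and the spanner standing where they are.

Things in the scene. Friction and masses are not known exactly. Their poses are not given: they have to be found in the camera images.
- unit: Drive unit, fixed to the bench: white gearbox 170 x 160 x 100 mm high, dark foot 190 x 180 mm, blue gate plate on top; behind it (+x) a grey motor 130 mm wide, flat deck 80 mm high, reaching 240 mm from the origin; a steel hub in front. Origin: on the bench, straight under the middle of the gate. Its x axis points forward (away from the robot, towards the motor), y to the left, z up.
- gate_centre (a point): Middle of the H gate, on the plate's top, 100 mm up. Two legs along the unit's x, at y = +18 mm (left) and -18 mm (right), each 18 mm wide and 75 mm long, joined at x = 0 by an 18 mm wide cross channel along y. White dots on the plate beyond each slot's end give its number: 1 forward left, 2 back left, 3 forward right, 4 back right.
- lever: Lever: steel stick of 10 mm diameter, red ball knob of 34 mm diameter on top. Origin: the pivot, inside the unit on its z axis, 20 mm above the bench; z runs up the stick. Knob centre 155 mm from the pivot: about 175 mm above the bench when upright, 163 mm at full lean. It stays where it is left (friction, no spring); pushing the knob takes about 2 to 5 N.
- knob_centre (a point): Centre of the red ball knob. In the unit's frame it is at x = 155 mm sin(foreaft), y = -155 mm sin(across) cos(foreaft).
- third_slot (a point): A point in the forward right slot (three dots), at plate height (100 mm): where the stick's axis crosses the gate plate when the lever is fully home in third.
- across (a joint): Sideways lean of the lever, rad: -0.221 at the left leg's end stop, 0 middle, +0.221 at the right leg's end stop. It can change legs only while foreaft is near 0 (within about 0.05, in the cross channel).
- foreaft (a joint): Forward lean of the lever, rad: 0 neutral (cross channel), +0.337 forward end stop (slots 1 and 3), -0.337 back end stop (slots 2 and 4). At the start the lever is somewhere in the left leg.
- pot_deck: Bystander: small white screw-cap pot, diameter 39 mm, 36 mm high, standing on the motor deck of the unit. Origin: centre of its underside.
- pot_left: Bystander: white screw-cap pot, diameter 45 mm, 45 mm high, on the bench to the left of the unit. Origin: centre of its underside.
- pot_right: Bystander: white screw-cap pot, diameter 45 mm, 45 mm high, on the bench to the right of the unit. Origin: centre of its underside.
- beaker: Bystander: glass beaker, diameter 68 mm, 85 mm high, on the bench to the right of the motor. Origin: centre of its underside.
- amber: Bystander: amber glass bottle, diameter 64 mm, 150 mm high, further to the left. Origin: centre of its underside.
- wash: Bystander: white plastic bottle with blue cap, diameter 60 mm, 160 mm high, further to the left. Origin: centre of its underside.
- spanner: Bystander: 170 mm steel spanner lying on the bench, to the right. Origin: under its middle.

How it is judged:
By the outcome, as a careful person would: the job done as asked, in the order asked, and still so for the second after the job is handed in, with the robot touching nothing.
It also fails if it takes over 54 s, if anything falls off the work surface, if the arm or the gripper's body presses on something with over 40 N, if the wrist force passes 120 N, or if a joint passes its speed limit or range.

### The arm

A 6-joint arm with a two-finger parallel gripper is mounted at the origin on the work surface. World frame = base frame: x ahead of the robot, y to its left, z up, the work surface at z = 0. Lengths are in m, angles in rad, forces in N, time in s.
With the tool pointing down it reaches from about 0.375 to 0.975 m from the base axis. Payload 3.8 kg.
Tool frame: the origin (TCP) lies midway between the tips of the shut fingers; the grasp point (between the pads) lies 19 mm behind it; z points along the fingers, y is the line along which they close (so a half turn about z gives the same grasp; the last joint's range is limited). The gripper opens to 88 mm and grips with 3 to 60 N. Pads are 18 mm wide; open, the fingers measure 123 mm over their backs; the gripper's body (75 mm by 187 mm) begins 45 mm behind the grasp point.
Start: joints at [1.159, 0.264, 1.604, -0, 1.274, -0.037], TCP at [0.247, 0.628, 0.239] pointing down, gripper open.
Joint ranges: [-2.63, 2.63], [-0.94, 2.18], [0.31, 2.57], [-1.31, 4.45], [0, 2.66], [-2.55, 2.55]. Speed limits (rad/s): [2.57, 2.57, 3.14, 3.14, 3.14, 3.14].

### API

Orientations are given as a rotation vector (axis times angle).
In Python, from cell import manip, inverse_kinematics, cams, order gives the robot as it stands. Calls block until the motion is done:
- manip.move_pose(position, orientation): joint-space move of the TCP to a pose.
- manip.move_linear(position, rate=0.15, rot=None): straight line of the TCP; rot=None keeps the orientation; rate is the mean speed in m/s.
- manip.set_joints(angles): joint-space move.
- manip.set_gripper(opening, force=None): finger opening in m; force is the grip in N (None keeps the last); returns when the fingers have stopped.
- manip.dwell(seconds).
- inverse_kinematics(position, orientation): joint angles nearest the present ones, or None.
- manip.state(): the state.
- cams.capture(name): name is "scene" or "top"; returns a dict with "image" (400x640x3 uint8, blue, green, red), "z_map" (400x640 float32, m along the optical axis (not along the pixel's ray), 0 where there is no reading), "intrinsics" (3x3 intrinsics, pixels), "position" and "orientation" of the camera in the world. Camera axes: x right, y down, z forward; pixel columns grow to the right and rows downward; lengths in m; the calibration is good to about 2 mm. A picture is of the moment at which its call begins.
A pose or a line that the arm cannot do raises manip.IKError and nothing moves.
- order.close_job(): hands the job in; it is judged then, once.
The state is a dict: "clock": time; "joint_pos": joint angles; "joint_velocities": joint speeds; "tau": joint torques, N m; "tool_pos": TCP position; "tcp_rot": TCP orientation; "contact_force": force on the tool from outside, world axes, zero at the start; "moment": the same for the moment, N m; "gripper_width": finger opening in m; "grasp_force": force on a finger pad.
Only numpy, scipy, OpenCV 4.12 (cv2) and the standard library are available. Lean on these libraries where they do the work, as an engineer would, in place of code of your own. Each camera call takes 0.05 s, during which the arm holds its last target. There are 200 camera calls.

## Working session

There is one attempt and no reset: what is moved stays moved. The work goes in short steps, each a Python script; the robot and the scene stay as the last script left them, time stands still between calls to the robot, and variables do not carry over. Pictures are saved under pics/ and viewed, at most 10 in all, crops included, and the job is handed in when it is done.

```bash
mkdir -p pics; ls; cat > h.py <<'E'
import numpy as np, cv2
from scipy.spatial.transform import Rotation as R
from cell import manip, inverse_kinematics, cams, order
def Rm(o):
    o=np.array(o,float)
    return o if o.shape==(3,3) else (R.from_quat(o) if o.size==4 else R.from_rotvec(o)).as_matrix()
def cloud(c):
    K=np.array(c["intrinsics"]);z=c["z_map"]
    v,u=np.mgrid[:z.shape[0],:z.shape[1]]
    p=np.stack([(u-K[0,2])/K[0,0]*z,(v-K[1,2])/K[1,1]*z,z],-1)
    return p@Rm(c["orientation"]).T+np.array(c["position"])
def ray(c,uv,h):
    K=np.array(c["intrinsics"])
    d=Rm(c["orientation"])@np.linalg.inv(K)@np.array([uv[0],uv[1],1.])
    o=np.array(c["position"]);return o+d*(h-o[2])/d[2]
def redmask(c):
    hsv=cv2.cvtColor(c["image"],cv2.COLOR_BGR2HSV)
    m=(((hsv[...,0]<8)|(hsv[...,0]>172))&(hsv[...,1]>130)&(hsv[...,2]>60)).astype(np.uint8)
    n,l,s,ce=cv2.connectedComponentsWithStats(m)
    return l,s,ce
E
python3 - <<'E'
from h import *
for n in("top","scene"):
    c=cams.capture(n);cv2.imwrite(f"pics/{n}0.png",c["image"])
    print(n,c["position"],c["orientation"],np.array(c["intrinsics"]).tolist())
    P=cloud(c)
    l,s,ce=redmask(c)
    for i in range(1,len(s)):
        if s[i,4]>20: print("red",s[i],ce[i],np.median(P[l==i],0),P[l==i][:,2].max())
    hsv=cv2.cvtColor(c["image"],cv2.COLOR_BGR2HSV)
    b=((hsv[...,0]>95)&(hsv[...,0]<130)&(hsv[...,1]>100)&(abs(P[...,2]-.1)<.012)).astype(np.uint8)
    nn,l,s,ce=cv2.connectedComponentsWithStats(b)
    for i in range(1,nn):
        if s[i,4]>80:
            q=P[l==i]; print("blue",s[i],ce[i],cv2.minAreaRect((q[:,:2]*1000).astype(np.float32)),np.median(q[:,2]))
print(manip.state())
E
```

```text
pics
top [ 0.39333312 -0.01277444  1.36239016] [-2.13640081  2.14447686 -0.16803037] [[402.77679133947896, 0.0, 321.6559078061065], [0.0, 402.77679133947896, 193.96619660304904], [0.0, 0.0, 1.0]]
red [198 111   5   7  27] [200.         114.37037037] [0.85252517 0.37982574 0.11397347] 0.11778444475987815
red [215 112   5   6  23] [216.7826087  114.69565217] [0.85075683 0.32492603 0.11283891] 0.11757633996106454
red [231 112   5   6  22] [233.04545455 114.68181818] [0.85097187 0.27176264 0.11398651] 0.1196511117301986
red [248 112   5   6  25] [249.72 114.76] [0.84996497 0.21759028 0.11309375] 0.11724222758664915
red [300 227  10  10  82] [304.5 231.5] [0.467902   0.03662002 0.18334401] 0.1930906531164316
blue [ 284  194   62   64 2296] [314.0988676  225.31968641] ((493.4421691894531, 11.027198791503906), (169.49148559570312, 159.76016235351562), 14.590100288391113) 0.10015964297667435
scene [ 1.1653232  -0.23227944  1.14584156] [-2.18053334 -1.47692892  0.42419257] [[457.03975824246663, 0.0, 314.41415249296017], [0.0, 457.03975824246663, 196.8278413731415], [0.0, 0.0, 1.0]]
red [304 1
[... 705 characters left out ...]
 'joint_pos': array([ 1.15907636e+00,  2.64673476e-01,  1.60523908e+00,  7.75110030e-06,
        1.27369036e+00, -3.69109154e-02]), 'joint_velocities': array([-1.28468034e-05, -1.08742512e-03, -2.79142408e-03,  5.05442140e-05,
       -1.90854515e-03,  7.03863691e-04]), 'tau': array([ 5.96795326e-04, -5.03618717e+01, -3.58071971e+01,  7.28527363e-02,
        2.33195844e-02, -5.30182763e-05]), 'tool_pos': array([0.24686345, 0.62754932, 0.23751454]), 'tcp_rot': array([-5.85227120e-01, -3.08613826e+00,  3.07556558e-03]), 'contact_force': array([-0.81681628, -0.04234441, -0.00431005]), 'moment': array([0.04224913, 0.03570333, 0.00911382]), 'grasp_force': 0.0, 'gripper_width': 0.08830814844865548}
```

```bash
python3 - <<'E'
from h import *
a=cv2.imread("pics/top0.png")[150:290,210:410];b=cv2.imread("pics/scene0.png")[110:250,210:410]
cv2.imwrite("pics/v1.png",np.vstack([cv2.resize(x,None,fx=3 if 0 else 2.14*1,fy=2.14,interpolation=cv2.INTER_CUBIC) for x in(a,b)]))
E
```

```text
(no output)
```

View pics/v1.png

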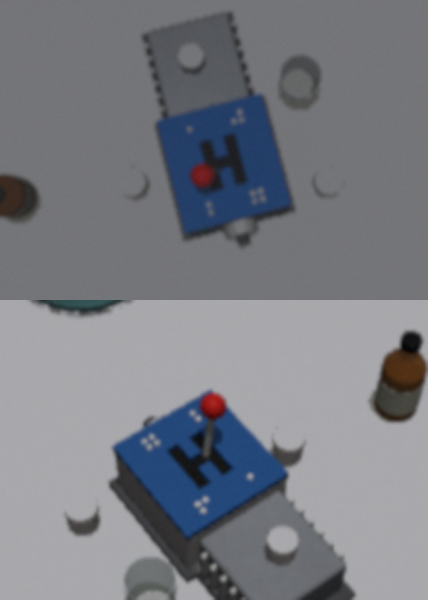

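View pics/top0.png

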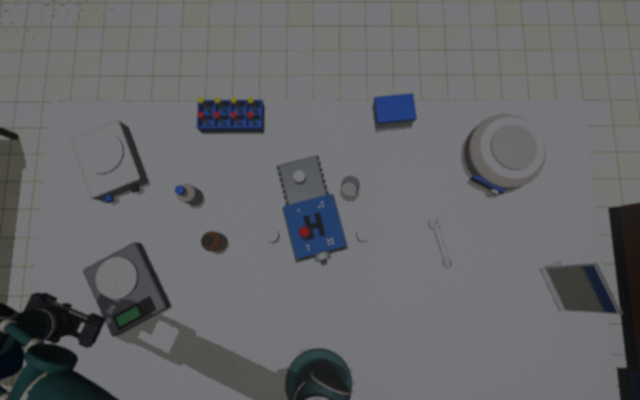

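The top view shows the unit with its motor pointing away from the robot (yaw about +14.6°). The H gate is centred near px (314,225). The knob, near px (304,231), sits in the left leg a little behind neutral. I'll triangulate the knob, check it against the lever geometry, then make the first push to the middle.

```bash
cat >> h.py <<'E'
O=np.array([.4945,.0109]);yaw=np.radians(14.58)
ux=np.array([np.cos(yaw),np.sin(yaw)]);uy=np.array([-ux[1],ux[0]])
ROT=R.from_matrix(np.c_[np.r_[-ux,0],np.r_[uy,0],[0,0,-1.]]).as_rotvec()
def W(x,y,z): return np.r_[O+ux*x+uy*y,z]      # unit frame -> world
def U(p): d=np.array(p)[:2]-O; return np.r_[d@ux,d@uy,p[2]]
def knob():
    """two-view knob centre in unit frame + ray gap"""
    L=[]
    for n in("top","scene"):
        c=cams.capture(n);l,s,ce=redmask(c);P=cloud(c);best=None
        for i in range(1,len(s)):
            q=np.median(P[l==i],0)
            if s[i,4]>15 and np.hypot(*U(q)[:2])<.1 and q[2]>.14 and (best is None or s[i,4]>s[best,4]): best=i
        if best is None: print(n,"knob hidden"); continue
        p,r=cv2.minEnclosingCircle(np.argwhere(l==best)[:,::-1].astype(np.float32))
        L.append((np.array(c["position"]),ray(c,p,0)-np.array(c["position"]),s[best,4],r,ray(c,p,.170)))
    if len(L)<2: return L and U(L[0][4])
    (a,d,*_),(b,e,*_)=L[:2]
    t=np.linalg.lstsq(np.c_[d,-e],b-a,rcond=None)[0]
    p,q=a+d*t[0],b+e*t[1]; k=U((p+q)/2)
    print("knob unit mm",(k*1000).round(1),"gap",np.linalg.norm(p-q)*1000,"areas",L[0][2],L[1][2],"foreaft",np.arcsin(k[0]/.155),"r",np.linalg.norm(k-[0,0,.02]))
    return k
def st(msg=""):
    s=manip.state();f=np.array(s["contact_force"]);fu=[f[:2]@ux,f[:2]@uy,f[2]]
    print(msg,"t%.1f"%s["clock"],"tcp unit mm",(U(s["tool_pos"])*1000).round(1),"F unit",np.round(fu,1)); return np.array(fu)
E
python3 - <<'E'
from h import *
k=knob()
manip.set_gripper(0)
p=manip.state()["tool_pos"]; manip.move_linear([p[0],p[1],.30],rate=.2)
print(inverse_kinematics(W(-.07,.034,.27),ROT))
manip.move_pose(W(-.07,.034,.27),ROT); st("above")
manip.move_linear(W(k[0]-.017-.009-.015,.034,.150),rate=.15); st("behind")
print(manip.state()["gripper_width"])
E
```

```text
knob unit mm [-17.5  32.8 168.3] gap 1.9401276583595783 areas 82 94 foreaft -0.11296171377533958 r 0.15293265169612394
[ 3.06978953e-03 -2.59238484e-01  2.07089121e+00 -4.44089210e-16
  1.32993993e+00 -1.82219554e+00]
above t4.2 tcp unit mm [-69.7  34.3 270. ] F unit [0.1 0.2 0.4]
behind t5.2 tcp unit mm [-57.8  33.9 150.8] F unit [-0.2  0.2  0.7]
0.00036159531621113414
```

```bash
python3 - <<'E'
from h import *
for x in (-.048,-.040,-.034,-.029):
    manip.move_linear(W(x,.034,.150),rate=.03); st()
k=knob()
cv2.imwrite("pics/v2.png",cv2.resize(cams.capture("scene")["image"][90:240,220:420],None,fx=3,fy=3))
E
```

```text
t5.7 tcp unit mm [-47.8  34.  150.1] F unit [ 0.4  0.4 -0.1]
 t6.1 tcp unit mm [-40.1  34.1 149.9] F unit [-1.   0.2  0.9]
 t6.4 tcp unit mm [-33.8  34.  150. ] F unit [-1.8  1.2  0.9]
 t6.7 tcp unit mm [-28.7  34.  150. ] F unit [-2.9  0.1  1.4]
top knob hidden
```

View pics/v2.png

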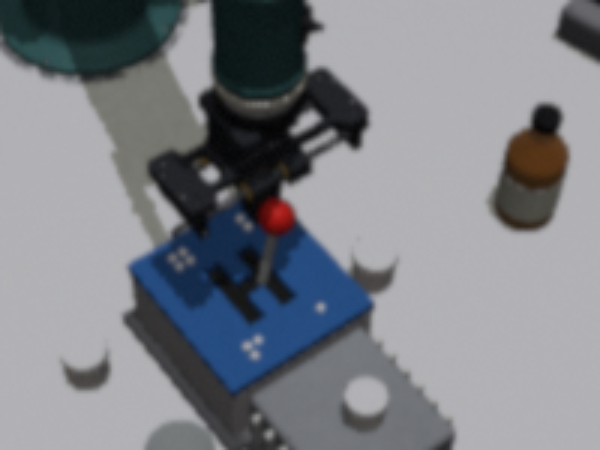

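The fingers are behind the knob at about px (278,216) and pushing it forward. The stick is close to the cross channel. I'll finish this push, go round to the left side and measure.

```bash
python3 - <<'E'
from h import *
manip.move_linear(W(-.026,.034,.150),rate=.02); st()
manip.move_linear(W(-.045,.034,.150),rate=.1)
manip.move_linear(W(-.095,.06,.215),rate=.2); st()
k=knob()
E
```

```text
t7.2 tcp unit mm [-25.9  34.  150. ] F unit [-1.6  0.6  1.8]
 t8.1 tcp unit mm [-94.4  59.9 215.1] F unit [ 0.1  0.4 -0.3]
knob unit mm [ -2.8  33.5 168. ] gap 2.173541322188406 areas 79 100 foreaft -0.017803207730963305 r 0.15177071016287275
```

```bash
python3 - <<'E'
from h import *
manip.move_linear(W(-.05,.095,.215),rate=.2)
manip.move_linear(W(-.001,.085,.215),rate=.2)
manip.move_linear(W(-.001,.080,.150),rate=.15); f0=st()
for y in np.r_[.066,.055,.045,.035,.025,.015,.008,.004,.002,0,-.002]:
    manip.move_linear(W(-.001,y,.150),rate=.03); f=st()
    if abs((f-f0)[1])>9 or abs((f-f0)[0])>8: print("stop");break
knob()
cv2.imwrite("pics/v3.png",cv2.resize(cams.capture("scene")["image"][90:240,220:420],None,fx=3,fy=3))
E
```

```text
t9.6 tcp unit mm [ -1.4  80.  150.3] F unit [-0.3  0.8  0.7]
 t10.2 tcp unit mm [ -0.7  65.9 150.3] F unit [0.3 1.8 1.4]
 t10.8 tcp unit mm [ -0.9  54.8 150.1] F unit [-0.1  2.6  2.3]
 t11.2 tcp unit mm [ -1.1  44.7 149.8] F unit [0.6 1.6 1.8]
 t11.7 tcp unit mm [ -1.1  34.7 149.9] F unit [-0.3  1.4  1.5]
 t12.2 tcp unit mm [ -1.1  24.7 149.9] F unit [0.2 1.8 0.8]
 t12.7 tcp unit mm [ -1.1  14.7 149.9] F unit [0.4 0.8 1.9]
 t13.1 tcp unit mm [ -1.2   7.8 149.8] F unit [ 0.7  1.2 -0.1]
 t13.4 tcp unit mm [ -1.3   3.9 149.7] F unit [ 0.8  1.9 -1.7]
 t13.6 tcp unit mm [ -1.2   2.  149.8] F unit [ 0.5  2.6 -1.7]
 t13.9 tcp unit mm [-1.100e+00 -1.000e-01  1.499e+02] F unit [-0.3  1.  -2. ]
 t14.1 tcp unit mm [ -1.1  -2.1 150. ] F unit [-0.   1.4 -1.1]
top knob hidden
```

View pics/v3.png

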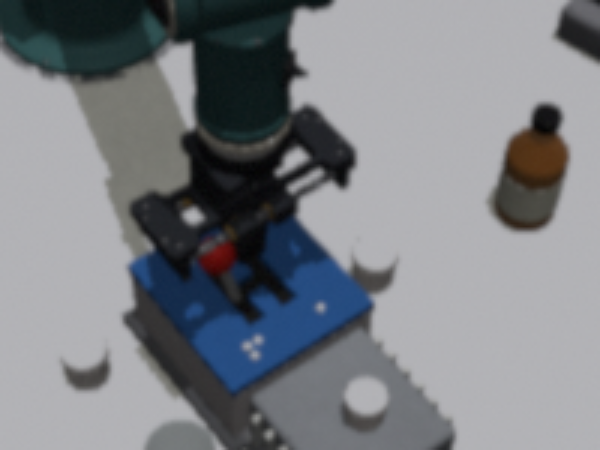

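The knob (px 216,255) has crossed to the right leg. I haven't felt the end stop yet, so I'll keep pushing gently until I do, then back off and measure.

```bash
python3 - <<'E'
from h import *
f0=np.array([0,.5,0])
for y in np.arange(-.0035,-.0085,-.001):
    manip.move_linear(W(-.001,y,.150),rate=.02); f=st()
    if (f-f0)[1]>6: break
manip.move_linear(W(-.001,.012,.150),rate=.1)
manip.move_linear(W(-.06,.045,.155),rate=.2)
manip.move_linear(W(-.1,0,.215),rate=.2);st()
knob()
E
```

```text
t14.5 tcp unit mm [ -1.1  -3.3 149.9] F unit [-0.2  3.1 -1.3]
 t14.8 tcp unit mm [ -1.1  -4.2 149.8] F unit [ 0.5  4.5 -2.5]
 t15.0 tcp unit mm [ -1.2  -5.1 149.7] F unit [-1.   5.2 -2.3]
 t15.3 tcp unit mm [ -1.3  -5.9 149.6] F unit [ 0.9  5.2 -2.8]
 t15.5 tcp unit mm [ -1.3  -6.7 149.5] F unit [-0.1  6.6 -2.8]
 t16.9 tcp unit mm [-99.4  -0.4 214.9] F unit [-0.   0.2 -0.8]
knob unit mm [ -3.  -33.1 166.4] gap 0.17299027076374995 areas 77 102 foreaft -0.019487843652793393 r 0.1501720581128501
```

```bash
python3 - <<'E'
from h import *
manip.move_linear(W(-.065,-.033,.150),rate=.2)
manip.move_linear(W(-.040,-.033,.148),rate=.1); f0=st()
for x in np.r_[-.028,-.02,-.01,0,.01,.018,.022,np.arange(.024,.036,.001)]:
    manip.move_linear(W(x,-.0325,.148),rate=.03); f=st()
    if (f-f0)[0]<-10 or abs((f-f0)[1])>10: print("stop");break
knob()
cv2.imwrite("pics/v4.png",cv2.resize(cams.capture("scene")["image"][90:240,220:420],None,fx=3,fy=3))
E
```

```text
t18.0 tcp unit mm [-39.6 -32.8 148.8] F unit [-0.5  0.1 -0.5]
 t18.5 tcp unit mm [-28.  -32.5 147.9] F unit [-0.6  0.8 -0.3]
 t18.9 tcp unit mm [-19.9 -32.5 148. ] F unit [-2.2 -0.4  1.4]
 t19.4 tcp unit mm [ -9.7 -32.5 147.9] F unit [-1.1 -0.   0.6]
 t19.9 tcp unit mm [ 1.000e-01 -3.240e+01  1.478e+02] F unit [-1.7  0.3 -0.1]
 t20.4 tcp unit mm [ 10.1 -32.4 147.8] F unit [-3.1  0.4 -0.9]
 t20.8 tcp unit mm [ 18.4 -32.5 148.1] F unit [-2.4 -0.2 -1.4]
 t21.1 tcp unit mm [ 22.2 -32.5 148.1] F unit [-1.6  0.2 -1.6]
 t21.3 tcp unit mm [ 24.1 -32.5 148. ] F unit [-2.9  0.3 -0.6]
 t21.6 tcp unit mm [ 25.  -32.5 148. ] F unit [-2.1  0.3 -1.6]
 t21.8 tcp unit mm [ 26.  -32.5 147.9] F unit [-2.3  0.7 -1.9]
 t22.1 tcp unit mm [ 26.8 -32.5 147.9] F unit [-2.8  0.6 -2.1]
 t22.3 tcp unit mm [ 27.6 -32.4 147.7] F unit [-4.2 -0.4 -2.4]
 t22.6 tcp unit mm [ 28.4 -32.4 147.5] F unit [-5.2  1.1 -3.1]
 t22.8 tcp unit mm [ 29.  -32.3 147.4] F unit [-5.5  1.  -3.7]
 t23.1 tcp unit mm [ 29.7 -32.2 147.2] F unit [-5.9  0.3 -1.9]
 t23.3 tcp unit mm [ 30.3 -32.2 147.1] F unit [-7.   0.2 -3.9]
 t23.6 tcp unit mm [ 31.  -32.2 146.9] F unit [-8.3  0.3 -2.7]
 t23.8 tcp unit mm [ 31.6 -32.1 146.8] F unit [-8.2  0.2 -2.7]
 t24.1 tcp unit mm [ 32.2 -32.1 146.6] F unit [-9.2  0.4 -2.5]
top knob hidden
```

View pics/v4.png

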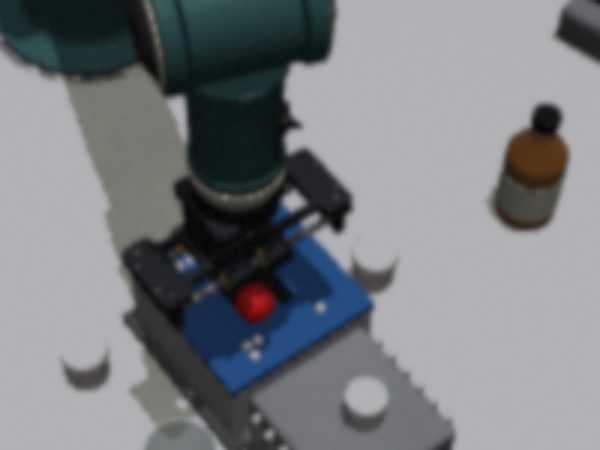

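The force kept rising steadily after about 27 mm, so the lever is against its forward stop, with the knob at px (256,302) by the three dots. I'll back straight off and check.

```bash
python3 - <<'E'
from h import *
manip.move_linear(W(-.02,-.0325,.150),rate=.08)
manip.move_linear(W(-.11,-.02,.24),rate=.2);st()
k=knob(); print("expected",155*np.sin(.337),-155*np.sin(.221)*np.cos(.337),20+155*np.cos(.337)*np.cos(.221))
cv2.imwrite("pics/v5.png",cams.capture("top")["image"])
E
```

```text
t25.9 tcp unit mm [-109.7  -20.   239.5] F unit [ 0.6  0.7 -0.1]
knob unit mm [ 49.6 -32.  162.1] gap 1.929555660628963 areas 70 127 foreaft 0.3255165332732591 r 0.15389355081905287
expected 51.25188641285432 -32.06567156334969 162.7236380082685
```

View pics/v5.png

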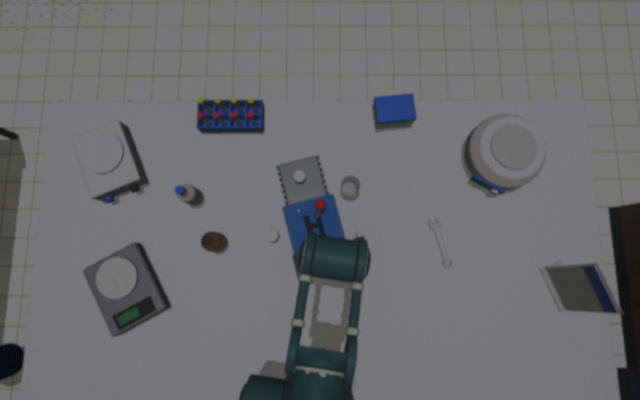

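The knob is at px (320,205), in the forward right slot. It measures within 2 mm of the fully home position, the stop was felt, and the bystanders are where they were (the right-hand pot is mostly hidden by the arm).

```bash
python3 -c "
from h import *
print(order.close_job())"
```

```text
the job is handed in; nothing more can be done
None
```

The lever is fully home in third, the robot is clear of everything, and the job was handed in at about 26 s of robot time; I saw nothing else moved, though the arm mostly hid the right-hand pot in the final picture.

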